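# Level the setting plate

## Task

Lay the spirit level lengthwise on the clear part of the tilting steel plate and let go of it, then turn the levelling-foot knob until the bubble stands between the two black lines of its vial. Then press down on the top of the level with about 10 to 15 N and finish still pressing, with the bubble between the lines; leave everything else on the bench where it is.

Things in the scene. Friction and masses are not known exactly. Their poses are not given: they have to be found in the camera images.
- level: Spirit level: aluminium bar with black ends, 160 mm long (y axis), 32 mm wide (x), 45 mm tall (z), about 0.27 kg, flat solid top and sides; origin at the centre of its underside. Lies loose and upright on the bench. In its top a green vial window, 70 mm long, with a pale bubble 14 mm long and two black lines across, 10 mm either side of the middle. Either end may point either way on the plate.
- bubble (a joint): Where the bubble's middle stands along the level's +y axis from the middle of the vial, in m, -0.024 to 0.024. It runs to the higher end, 0.2 mm per mrad of tilt, and settles within 1 s. Between the lines: within 0.003 of 0.
- bubble_mid (a point): The middle of the bubble, in the top of the level, 44 mm above its underside.
- plate_top (a point): The middle of the clear part of the steel plate, on its upper face (z square to the face, y along the plate), about 85 mm above the bench; three scribed lines run along the clear part. The plate extends 115 mm to +y and 185 mm to -y of this point and 65 mm to each side.
- plate: The steel plate, 300 mm long (y), 130 mm wide (x), 14 mm thick, rocking about a cross axle at its middle on a green base 170 x 300 mm fixed to the bench. Origin on the axle, 19 mm under the upper face and 35 mm to -y of plate_top. It moves only when the knob is turned. At the start its knob end is 3 to 8 degrees low.
- foot (a joint): Angle of the levelling-foot knob, rad; it grows clockwise seen from above, range -3.2 to 1.6. Clockwise raises the knob end of the plate, 0.05 rad of plate tilt per rad. It starts too low and needs about 1 to 3 rad clockwise; where the plate is level differs each time. It stays where it is left; friction 0.15 N m.
- foot_grip (a point): The middle of the knob's grip bar: a black bar 48 mm long (x axis of this point), 14 mm thick (y), 22 mm tall, on the vertical screw at the plate's -y end, 160 mm from plate_top, centre about 34 mm above the plate when that is level and 119 mm above the bench. The knob turns about its vertical axis and does not rise or sink.
- sprocket_big: Bystander: steel sprocket, 84 mm across, 10 mm thick, lying flat; origin at the underside's centre.
- sprocket_small: Bystander: steel sprocket, 74 mm across, 12 mm thick, lying flat; origin at the underside's centre.
- file: Bystander: flat file with wooden handle, 250 mm long (x axis, handle to -x), 25 mm high; origin near its middle.
- spray_can: Bystander: upright can, 60 mm across, 190 mm tall; origin at the underside's centre.
- bucket: Bystander: small open metal pail, 104 mm across, 110 mm tall; origin at the underside's centre.
- wrench: Bystander: steel wrench lying flat, its length along x.
- carton: Bystander: cardboard box 100 x 120 x 60 mm; origin at the underside's centre.
There are look-alikes about, which are no part of the job. Several things look just like the level: the one meant starts farthest to the robot's left.

How it is judged:
By the outcome, as a careful person would: the job done as asked, in the order asked, and still so for the second after the job is handed in, while the arm keeps its last pose, push and grip.
It also fails if it takes over 72 s, if anything falls off the work surface, if the arm or the gripper's body presses on something with over 40 N, if the wrist force passes 120 N, or if a joint passes its speed limit or range.

## Robot

A 6-joint arm with a two-finger parallel gripper is mounted at the origin on the work surface. World frame = base frame: x ahead of the robot, y to its left, z up, the work surface at z = 0. Lengths are in mm, angles in rad, forces in N, time in s.
With the tool pointing down it reaches from about 300 to 775 mm from the base axis. Payload 14.6 kg.
Tool frame: the origin (TCP) lies at the very end of the fingers, on their centre line; the grasp point (between the pads) lies 19 mm behind it; y points along the fingers, z is the direction in which the jaws open and shut, and the axes are right-handed (so a half turn about y gives the same grasp; the last joint's range is limited). The gripper opens to 85 mm and grips with 20 to 120 N. Pads are 22 mm wide; open, the fingers measure 114 mm over their backs; the gripper's body (76 mm by 85 mm) begins 54 mm behind the grasp point. The pads swing forward as they close: fully open they stand 13 mm farther back than shut.
Start: joints at [1.143, 0.3, 1.521, -0, 1.321, -0.067], TCP at [194.159, 514.579, 231.281] pointing down, gripper open.
Joint ranges: [-3.03, 3.03], [-0.79, 2.21], [0.23, 2.52], [-1.04, 4.18], [0, 3.07], [-2.55, 2.55]. Speed limits (rad/s): [2.22, 2.22, 2.57, 3.14, 3.14, 3.14].

## Interface

Orientations are given as a rotation vector (axis times angle).
In Python, from cell import readout, vision, arm, models gives the robot as it stands. The module is installed in compiled form; this text tells all that it offers.
- The arm moves only by the shell command python3 -m creep 'ROWS'. ROWS is JSON, a list of rows, each a list of 3 entries, a list of its own where there are three numbers: the gripper's target within -1 to 1 (shut at 1, half-way at 0, fully open at -1), then the shift along the world's x, y, z in mm, then the turn, a rotation vector about the world's x, y, z in rad. A call has 1 to 20 rows; each row is the pose to reach, as a shift and turn from the pose measured when the call began; what a row does not reach only later rows make up. A row lasts 1/12 s, in which the tool goes at most 41.7 mm and 7.16 degrees, less where a joint would pass 70% of its speed; a pose out of reach is approached as far as the arm can. A call with a gripper value outside its range is refused whole. The fingers move at their own pace and stop on an object; the grip force is fixed at half the most. Time passes only in rows, so rows that repeat a pose let the fingers close. It gives the time, the measured TCP pose, the force and the opening at its end, in the units of the state.
- readout.state(): the state, without advancing time (a new reading comes with each control period).
- vision.grab_frame(name): name is "scene" or "top" or "wrist"; returns the picture (420x560x3 uint8, red, green, blue); there is no depth.
- vision.get_calibration(name): a dict with "camera_matrix" (3x3 intrinsics, pixels), "rvec" (rotation vector, rad) and "tvec" (3), from world to camera coordinates, as OpenCV has them; the wrist camera has in their place "hand_eye" (4x4, takes a point from camera to tool coordinates, whose origin is the TCP and whose axes are the tool frame's). Camera axes: x right, y down, z forward; pixel columns grow to the right and rows downward; lengths in mm; the calibration is good to about 2 mm. The wrist camera is an equidistant fisheye: a pixel r from the principal point sees the ray r / f radians off the axis. A picture is of the moment at which its call begins: read the wrist's pose just before it. get_calibration takes no time and is no camera call.
- arm.sign_off(): hands the job in, once; it reports no verdict.
Trained networks look in the newest picture that a camera, given by its name, has taken for a name from the list of things; names that differ only in an ending like _2 or _b are one class to them, and where a whole thing is asked for, a point or a joint stands for the part that bears it (a point fixed in the world has none). Each returns a list of dicts, best first, with "confidence" (0 to 1); they miss things now and then, are a little off and sometimes report something else, mostly with a low value. They report only what shows in the picture. A call takes as long as a camera call. They do not tell look-alikes from the thing itself.
- models.silhouettes(camera, name): "pixels" (420x560 bool, what is visible of it) and "location" ([column, row] as shares, 0 to 1, of the picture: columns of its width, rows of its height, amid what is visible of it).
- models.place_of(camera, name): "location" ([column, row] as shares, 0 to 1, of the picture: columns of its width, rows of its height: a listed point, or the origin of a listed thing).
The state is a dict: "t": time; "joint_pos": joint angles; "qvel": joint speeds; "joint_torque": joint torques, N m; "eef_pos": TCP position; "ee_rot": TCP orientation; "force": force on the tool from outside, world axes, zero at the start; "ft_torque": the same for the moment, N m; "opening": finger opening in mm.
Only numpy, scipy, OpenCV 4.12 (cv2) and the standard library are available. Lean on these libraries where they do the work, as an engineer would, in place of code of your own. Each camera call takes 0.05 s, during which the arm holds its last target. There are 200 camera calls.

## Working session

There is one attempt and no reset: what is moved stays moved. The work goes in short steps, Python scripts to look and compute and a shell command to move; the robot and the scene stay as the last step left them, time stands still between calls to the robot, and variables do not carry over. Pictures are saved under pics/ and viewed, about 8 in all and at most 12, crops included, and the job is handed in when it is done.

```bash
mkdir -p pics; cat > h.py <<'E'
import numpy as np, cv2
from cell import readout, vision, arm, models
from scipy.spatial.transform import Rotation as R
def save(img,n): cv2.imwrite('pics/'+n,img[:,:,::-1])
def ray(cam,px,st=None):
    c=vision.get_calibration(cam); K=np.array(c['camera_matrix'],float)
    px=np.array(px,float)
    if cam=='wrist':
        st=st or readout.state()
        T=np.array(c['hand_eye'],float); d=np.array([(px[0]-K[0,2])/K[0,0],(px[1]-K[1,2])/K[1,1]])
        th=np.linalg.norm(d); v=np.array([*(d/max(th,1e-9)*np.sin(th)),np.cos(th)])
        Rt=R.from_rotvec(st['ee_rot']).as_matrix()
        return Rt@T[:3,3]+np.array(st['eef_pos']), Rt@T[:3,:3]@v
    Rm=cv2.Rodrigues(np.array(c['rvec'],float))[0]; t=np.array(c['tvec'],float).ravel()
    return -Rm.T@t, Rm.T@np.linalg.solve(K,[px[0],px[1],1])
def at(cam,px,z,st=None):
    o,d=ray(cam,px,st); return o+d*(z-o[2])/d[2]
def proj(cam,P):
    c=vision.get_calibration(cam)
    return cv2.projectPoints(np.array(P,float).reshape(-1,1,3),np.array(c['rvec'],float),np.array(c['tvec'],float),np.array(c['camera_matrix'],float),None)[0].reshape(-1,2)
def px(loc): return np.array(loc)*[560,420]
E
python3 - <<'E'
from h import *
print(readout.state())
for c in ('top','scene'):
    im=vision.grab_frame(c)
    save(cv2.resize(im,(800,600)),c+'0.png')
    for n in ('level','foot_grip','plate_top','bubble_mid'):
        for r in (models.place_of(c,n)): print(c,n,r['confidence'],px(r['location']).round(1), at(c,px(r['location']),{'level':0,'foot_grip':119,'plate_top':85,'bubble_mid':44}[n]).round(1))
E
```

```text
{'t': 0.0, 'joint_pos': array([ 1.14342280e+00,  3.00488693e-01,  1.52159274e+00,  1.30286300e-05,
        1.32074071e+00, -6.65763681e-02]), 'qvel': array([ 0.0005402 , -0.00043407,  0.00024145, -0.000181  , -0.00223898,
       -0.00044919]), 'joint_torque': array([ 6.89854533e-04, -5.43491507e+01, -3.61802602e+01, -5.78729086e-06,
        3.88113986e-03, -3.38262964e-05]), 'eef_pos': array([194.0459912 , 514.36758449, 230.70674343]), 'ee_rot': array([-1.55338621,  0.28338695, -0.28289331]), 'force': array([0.87088198, 0.38834325, 0.32612719]), 'ft_torque': array([0.04319048, 0.03099111, 0.01268149]), 'opening': 85.50198852371696}
top level 0.55 [290.2 302.8] [343.9 -50.3   0. ]
top foot_grip 0.49 [359.6 209.2] [ 550.8 -220.8  119. ]
top plate_top 0.91 [291.5 213.2] [555.  -60.4  85. ]
top plate_top 0.33 [154.3 242.7] [493.9 272.5  85. ]
top bubble_mid 0.5 [147.  240.9] [506.5 302.5  44. ]
scene level 0.95 [249.6 194.8] [338.5 -38.9   0. ]
scene level 0.61 [351.9 190.3] [508.3 285.4   0. ]
scene foot_grip 0.63 [153.8 319.6] [ 673.5 -481.   119. ]
scene foot_grip 0.59 [229.4 239.7] [ 554.6 -213.4  119. ]
scene plate_top 0.87 [274.6 222.8] [546.9 -58.7  85. ]
```

View pics/top0.png

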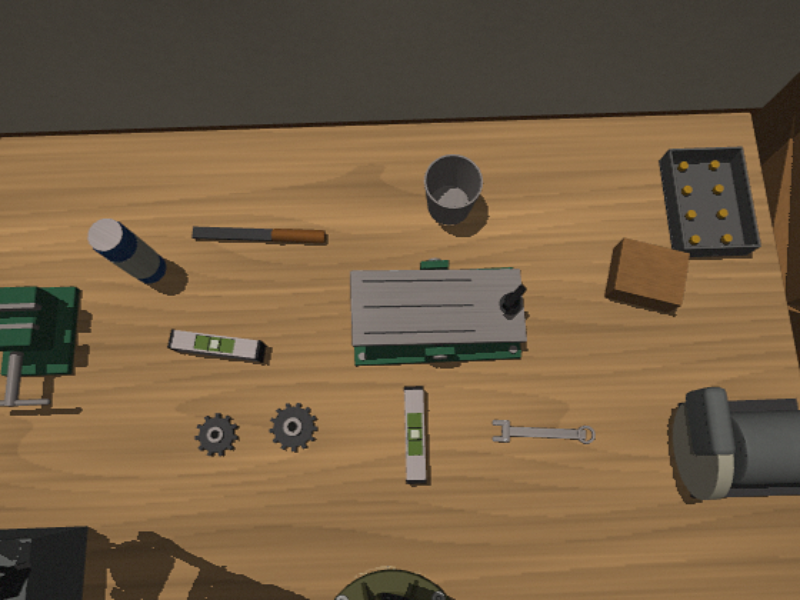

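View pics/scene0.png

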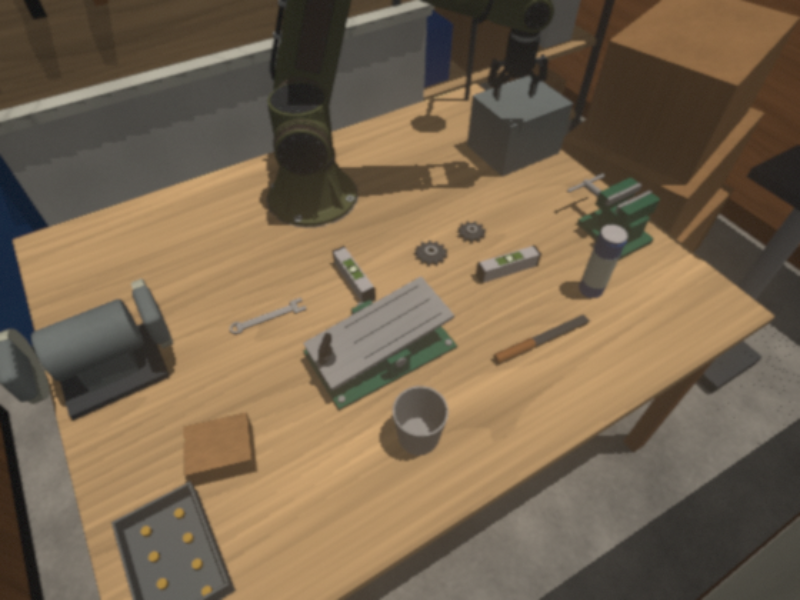

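The candidates for the level are A in the top view at 800 px (217,346), world about (505,288), and B at (415,436), world about (344,-50). A lies farthest left (+y), so I choose A. Next I fit its pose from its mask and check it in a close crop.

```bash
python3 - <<'E'
from h import *
im=vision.grab_frame('top'); save(cv2.resize(im[215:275,105:205],(800,480),interpolation=cv2.INTER_CUBIC),'crop.png')
for r in models.silhouettes('top','level'):
    m=r['pixels'].astype(np.uint8); ys,xs=np.nonzero(m); print('lvl',r['confidence'],px(r['location']),m.sum(),cv2.minAreaRect(np.c_[xs,ys].astype(np.float32)))
st=readout.state(); print(R.from_rotvec(st['ee_rot']).as_matrix().round(3)); print(vision.get_calibration('wrist'))
# corner pixel of plate in top (from 800px view)
for p in [(350,272),(520,268),(525,342),(356,346)]: print('plate',at('top',np.array(p)*.7,85).round(0))
for p in [(363,280),(471,280),(366,332),(475,331)]: print('line',at('top',np.array(p)*.7,85).round(0))
for p in [(172,330),(267,343),(265,362),(170,348)]: print('lev',at('top',np.array(p)*.7,45).round(0))
E
```

```text
lvl 0.63 [151.2  243.81] 998 ((151.80770874023438, 242.03846740722656), (67.84699249267578, 15.504340171813965), 7.125016689300537)
lvl 0.58 [289.576 306.894] 832 ((290.5, 304.0), (68.0, 13.0), 90.0)
[[ 0.936 -0.     0.353]
 [-0.353 -0.     0.936]
 [ 0.    -1.    -0.   ]]
{'camera_matrix': array([[325.1922621 ,   0.        , 283.72426388],
       [  0.        , 325.1922621 , 209.22185708],
       [  0.        ,   0.        ,   1.        ]]), 'hand_eye': array([[ 1.99839396e-04,  9.59762984e-01,  2.80811280e-01,
        -7.24680919e+01],
       [ 5.82033529e-04, -2.80811349e-01,  9.59762808e-01,
        -1.42290535e+02],
       [ 9.99999811e-01, -2.83568392e-05, -6.14731407e-04,
         5.06417207e-01],
       [ 0.00000000e+00,  0.00000000e+00,  0.00000000e+00,
         1.00000000e+00]])}
plate [617.  52.  85.]
plate [ 614. -243.   85.]
plate [ 484. -240.   85.]
plate [487.  44.  85.]
line [602.  30.  85.]
line [ 595. -156.   85.]
line [510.  27.  85.]
line [ 505. -158.   85.]
lev [534. 370.  45.]
lev [505. 202.  45.]
lev [471. 205.  45.]
lev [502. 372.  45.]
```

View pics/crop.png

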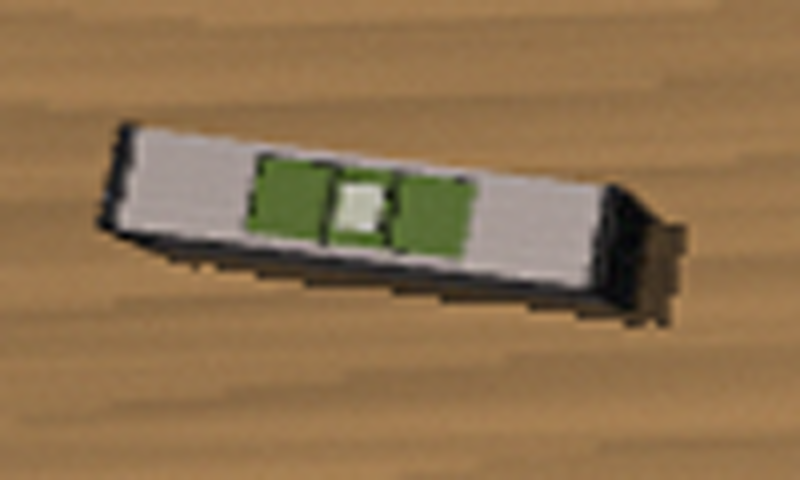

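```bash
python3 - <<'E'
from h import *
f=lambda p: np.array(p)/8+[105,215]
C=[at('top',f(p),45)[:2] for p in [(118,122),(612,185),(592,295),(98,228)]]
for c in C: print(c.round(1))
print('win',at('top',f((362,207)),44).round(1), np.mean(C,0).round(1))
d=(C[0]+C[3]-C[1]-C[2]); print(np.degrees(np.arctan2(d[1],d[0])))
o,_=ray('scene',(0,0)); print('cams',o, ray('top',(0,0))[0])
E
```

```text
[536.  371.8]
[510.3 216.1]
[475.8 221.6]
[502.4 376.3]
win [506.3 294.4  44. ] [506.1 296.5]
80.44871440989527
cams [1168.85205193 -419.13508948 1034.80952576] [ 306.34617559  -25.3693612  1129.50836947]
```

```bash
python3 -m creep '[[-1,[30,-20,0],[0,0,-0.12]],[-1,[60,-42,0],[0,0,-0.24]],[-1,[90,-63,0],[0,0,-0.36]],[-1,[120,-84,0],[0,0,-0.48]],[-1,[150,-105,0],[0,0,-0.6]],[-1,[180,-126,0],[0,0,-0.72]],[-1,[210,-147,0],[0,0,-0.84]],[-1,[240,-168,0],[0,0,-0.96]],[-1,[270,-189,0],[0,0,-1.08]],[-1,[290,-205,-20],[0,0,-1.2]],[-1,[312,-218,-40],[0,0,-1.3]],[-1,[312,-218,-60],[0,0,-1.377]],[-1,[312,-218,-60],[0,0,-1.377]],[-1,[312,-218,-60],[0,0,-1.377]]]'
python3 - <<'E'
from h import *
st=readout.state(); print(st['joint_pos'].round(2))
im=vision.grab_frame('wrist'); save(im,'w1.png')
for n in ('bubble_mid','level'):
  for r in models.place_of('wrist',n): print(n,r['confidence'],px(r['location']),at('wrist',px(r['location']),44 if n[0]=='b' else 0,st).round(1))
E
```

```text
t: 1.77
eef_pos: [505.8, 296.5, 171.0]
ee_rot: [-1.128, 1.33, -1.329]
force: [-0.9, 1.0, 1.2]
opening: 85.2
[0.47 0.43 1.48 0.   1.23 0.63]
bubble_mid 0.66 [286.608 200.718] [507.2 296.9  44. ]
level 0.94 [287.392 193.788] [507.5 292.2   0. ]
```

View pics/w1.png

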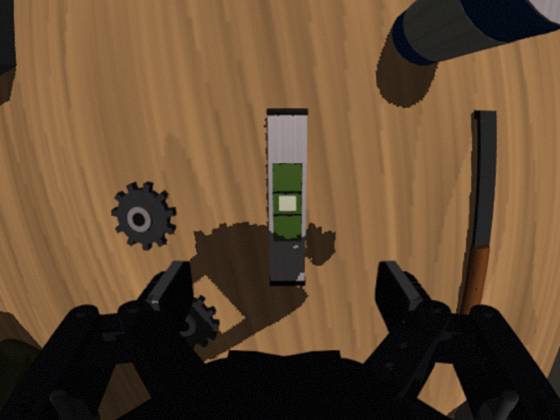

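The view shows the chosen level at (287,200), square to the jaws, with the bubble at (287,203); the sprockets lie to the left, clear of the fingers. I descend and grip.

```bash
python3 -m creep '[[-1,[1,0,-35],[0,0,0]],[-1,[1,0,-70],[0,0,0]],[-1,[1,0,-105],[0,0,0]],[-1,[1,0,-130],[0,0,0]],[-1,[1,0,-148],[0,0,0]],[-1,[1,0,-157],[0,0,0]],[-1,[1,0,-157],[0,0,0]],[1,[1,0,-157],[0,0,0]],[1,[1,0,-157],[0,0,0]],[1,[1,0,-157],[0,0,0]],[1,[1,0,-157],[0,0,0]],[1,[1,0,-157],[0,0,0]],[1,[1,0,-157],[0,0,0]],[1,[1,0,-157],[0,0,0]],[1,[1,0,-157],[0,0,0]]]'
python3 -m creep '[[1,[0,0,30],[0,0,0]],[1,[0,0,70],[0,0,0]],[1,[0,0,110],[0,0,0]],[1,[0,0,150],[0,0,0]],[1,[0,0,190],[0,0,0]],[1,[0,0,190],[0,0,0]],[1,[0,0,190],[0,0,0]]]'
python3 - <<'E'
from h import *
st=readout.state(); print(st['joint_pos'].round(2))
im=vision.grab_frame('wrist')
for n in ('bubble_mid',):
  for r in models.place_of('wrist',n): print(n,r['confidence'],px(r['location']),at('wrist',px(r['location']),st['eef_pos'][2]+30,st).round(1))
im=vision.grab_frame('top'); save(cv2.resize(im[165:275,230:390],(800,550),interpolation=cv2.INTER_CUBIC),'plate.png')
for r in models.place_of('top','plate_top')+models.place_of('top','foot_grip'): print(r['confidence'],px(r['location']))
for r in models.place_of('top','plate'): print('plate',r['confidence'],at('top',px(r['location']),66))
E
```

```text
t: 3.17
eef_pos: [507.8, 297.7, 17.2]
ee_rot: [-1.123, 1.327, -1.329]
force: [-0.5, -0.8, 6.3]
opening: 31.2
t: 3.75
eef_pos: [508.3, 297.9, 209.5]
ee_rot: [-1.118, 1.325, -1.329]
force: [0.3, -1.1, -3.7]
opening: 30.7
[0.47 0.4  1.44 0.   1.29 0.63]
bubble_mid 0.85 [286.608 302.4  ] [508.2 297.6 239.5]
0.65 [292.376 213.78 ]
0.48 [360.696 208.614]
0.38 [127.4   230.706]
0.19 [292.992 217.182]
plate 0.77 [557.91089424 -96.94862847  66.        ]
```

View pics/plate.png

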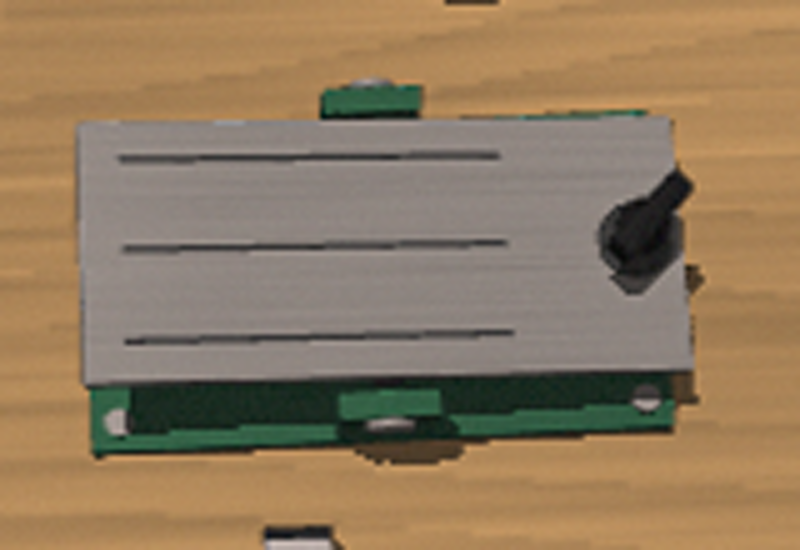

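```bash
python3 - <<'E'
from h import *
from scipy.optimize import least_squares
f=lambda p: np.array(p)/5+[230,165]
obs=np.array([f(p) for p in [(79,123),(670,117),(692,371),(86,385)]])
loc=np.array([[65,150,19],[65,-150,19],[-65,-150,19],[-65,150,19]],float)
def M(q): return R.from_euler('z',q[2]).as_matrix()@R.from_euler('x',q[3]).as_matrix()
def P(q,l=loc): return np.array([q[0],q[1],66])+l@M(q).T
s=least_squares(lambda q:(proj('top',P(q))-obs).ravel(),[550,-95,0,0.08]); q=s.x
print(q.round(3),np.degrees(q[2:]).round(2),s.fun.round(2))
print('plate_top',P(q,np.array([[0,35,19.]])).round(1),'knob pt on plate',P(q,np.array([[0,-125,19.]])).round(1))
print('foot px', at('top',(360.7,208.6),119).round(1), 'end/bar', at('top',f((682,183)),130).round(1), at('top',f((622,245)),130).round(1))
# desired tool rotation: level held axis tool; matrix for turn
st=readout.state(); A=R.from_rotvec(st['ee_rot']).as_matrix(); print(A.round(3))
# target: tool y=-plate normal, tool z=plate x
m=M(q); T=np.c_[-m[:,1],-m[:,2],m[:,0]]; print(T.round(3)); print('turn',R.from_matrix(T@A.T).as_rotvec().round(3))
tcp=P(q,np.array([[0,35,19.]]))[0]+m[:,2]*17.2; print('tcp at contact',tcp.round(1),'shift',(tcp-st['eef_pos']).round(1))
np.save('q.npy',q)
E
```

```text
[ 5.50575e+02 -9.68370e+01  1.60000e-02  1.57000e-01] [0.92 9.  ] [-0.37 -0.41 -0.21  0.22  0.56  0.01  0.02  0.16]
plate_top [[550.1 -65.2  90.2]] knob pt on plate [[ 552.6 -223.3   65.2]]
foot px [ 552.2 -223.6  119. ] end/bar [ 566.  -236.2  130. ] [ 537.1 -205.7  130. ]
[[-0.163  0.002  0.987]
 [-0.987  0.001 -0.163]
 [-0.001 -1.     0.002]]
[[ 0.016 -0.003  1.   ]
 [-0.988  0.156  0.016]
 [-0.156 -0.988  0.   ]]
turn [ 0.156 -0.01   0.18 ]
tcp at contact [550.1 -67.9 107.2] shift [  42.7 -365.4  -98.6]
```

```bash
python3 - <<'E'
from h import *
im=cv2.imread('pics/scene0.png'); c=im[260:420,280:480]; cv2.imwrite('pics/sc.png',cv2.resize(c,(800,640))[:600])
E
```

```text
(no output)
```

View pics/sc.png

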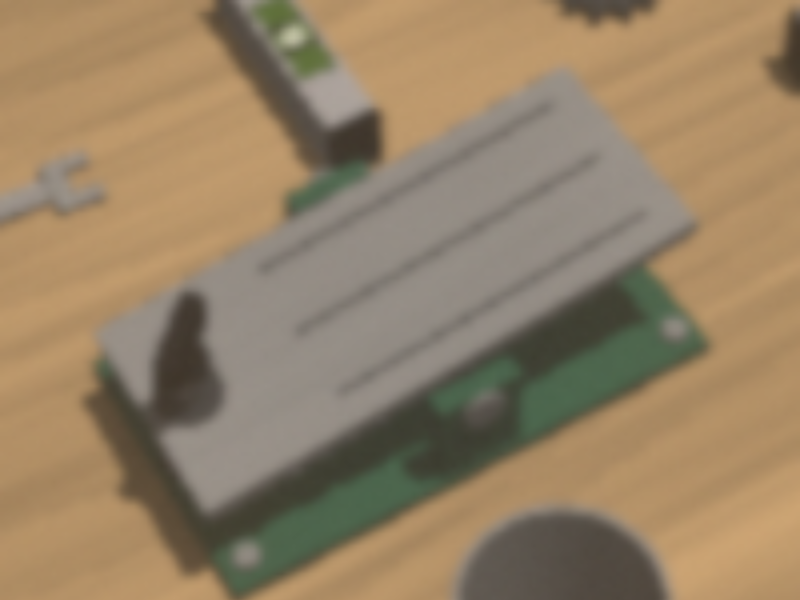

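```bash
cat > fit.py <<'E'
from h import *
from scipy.optimize import least_squares
f=lambda p: np.array(p)/5+[230,165]
g=lambda p: (np.array(p)/4+[280,260])*.7
o1=np.array([f(p) for p in [(79,123),(670,117),(692,371),(86,385)]])
o2=np.array([g(p) for p in [(695,222),(210,514),(100,337),(565,68)]])
loc=np.array([[65,150,19],[65,-150,19],[-65,-150,19],[-65,150,19]],float)
def M(q): return R.from_euler('z',q[2]).as_matrix()@R.from_euler('x',q[3]).as_matrix()
def P(q,l=loc): return np.array([q[0],q[1],66])+l@M(q).T
def S(o,x,y): return proj(o,x)-y
# per-camera image shift of scene allowed for calibration error
s=least_squares(lambda q:np.r_[(proj('top',P(q))-o1).ravel(),(proj('scene',P(q))+q[4:6]-o2).ravel(),q[4:6]],[550,-95,0,0.1,0,0]); q=s.x
print(q.round(3),np.degrees(q[2:4]).round(2)); print(s.fun.round(2))
print('plate_top',P(q,np.array([[0,35,19.]])).round(1),'knob pt',P(q,np.array([[0,-125,19.]])).round(1))
st=readout.state(); A=R.from_rotvec(st['ee_rot']).as_matrix()
m=M(q); T=np.c_[-m[:,1],-m[:,2],m[:,0]]; print('turn',R.from_matrix(T@A.T).as_rotvec().round(3))
tcp=P(q,np.array([[0,35,19.]]))[0]+m[:,2]*17.2; print('tcp at contact',tcp.round(1),'shift',(tcp-st['eef_pos']).round(1))
E
python3 fit.py
```

```text
[ 5.51241e+02 -9.64150e+01  1.30000e-02  1.36000e-01  1.33100e+00
  1.19100e+00] [0.72 7.82]
[-0.71 -0.51 -0.03 -0.18  0.57 -0.25 -0.53 -0.1   0.62 -0.45 -0.67  0.49
 -1.2  -0.42 -0.07 -0.82  1.33  1.19]
plate_top [[550.8 -64.3  89.6]] knob pt [[ 552.8 -222.8   67.8]]
turn [ 0.135 -0.009  0.176]
tcp at contact [550.9 -66.7 106.6] shift [  43.4 -364.1  -99.2]
```

```bash
python3 -m creep '[[1,[4,-33,0],[0.012,0,0.016]],[1,[8,-66,0],[0.025,0,0.032]],[1,[12,-99,0],[0.037,0,0.048]],[1,[16,-132,0],[0.05,0,0.064]],[1,[20,-165,0],[0.062,0,0.08]],[1,[24,-198,0],[0.075,0,0.096]],[1,[28,-231,0],[0.087,0,0.112]],[1,[32,-264,0],[0.1,-0.005,0.128]],[1,[36,-297,0],[0.11,-0.005,0.144]],[1,[40,-330,-20],[0.12,-0.009,0.16]],[1,[43,-355,-40],[0.125,-0.009,0.176]],[1,[43,-363,-60],[0.125,-0.009,0.176]],[1,[43,-363,-70],[0.125,-0.009,0.176]],[1,[43,-363,-75],[0.125,-0.009,0.176]],[1,[43,-363,-75],[0.125,-0.009,0.176]],[1,[43,-363,-75],[0.125,-0.009,0.176]]]'
python3 - <<'E'
from h import *
st=readout.state(); print(st['joint_pos'].round(2),st['force'])
im=vision.grab_frame('wrist'); save(im,'w2.png')
E
```

```text
t: 5.38
eef_pos: [550.8, -64.5, 131.5]
ee_rot: [-1.122, 1.256, -1.106]
force: [-0.2, -0.4, -2.8]
opening: 31.3
[-0.24  0.42  1.6   0.13  1.15 -0.31] [-0.19025955 -0.35205542 -2.80248514]
```

View pics/w2.png

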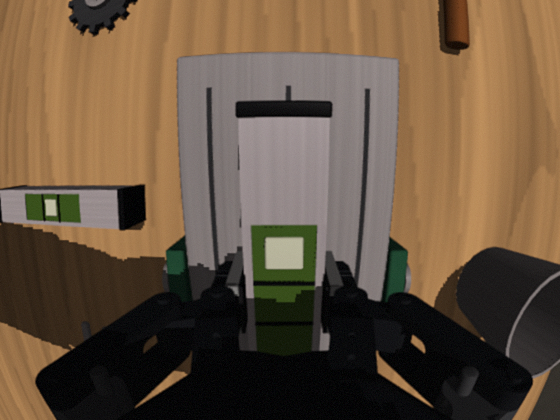

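```bash
python3 -m creep '[[1,[0,0,-8],[0,0,0]],[1,[0,0,-15],[0,0,0]],[1,[0,0,-19],[0,0,0]],[1,[0,0,-21],[0,0,0]],[1,[0,0,-22],[0,0,0]],[1,[0,0,-22],[0,0,0]]]'
python3 -c "
from h import *
s=readout.state();print(s['force'],s['ft_torque'])"
```

```text
t: 5.93
eef_pos: [550.9, -64.6, 109.6]
ee_rot: [-1.121, 1.255, -1.107]
force: [0.1, 0.2, -1.8]
opening: 30.8
[ 0.13053508  0.19374986 -1.83668823] [-0.09602156  0.0073535   0.02011612]
```

```bash
python3 -m creep '[[1,[0,0,-1.5],[0,0,0]],[1,[0,0,-2],[0,0,0]],[1,[0,0,-2],[0,0,0]]]'; python3 -m creep '[[1,[0,0,-1],[0,0,0]],[1,[0,0,-1],[0,0,0]]]'
python3 -c "
from h import *
s=readout.state();print(s['force'],s['ft_torque'])"
```

```text
t: 6.18
eef_pos: [550.9, -64.6, 107.6]
ee_rot: [-1.121, 1.255, -1.107]
force: [-0.3, -0.2, -2.2]
opening: 31.2
t: 6.35
eef_pos: [550.9, -64.6, 106.6]
ee_rot: [-1.121, 1.255, -1.107]
force: [-0.1, -0.6, -2.5]
opening: 30.8
[-0.06597273 -0.62286839 -2.49885922] [-0.12197054  0.02397623 -0.01558998]
```

```bash
python3 -m creep '[[1,[0,0,-1],[0,0,0]],[1,[0,0,-1.5],[0,0,0]],[1,[0,0,-1.5],[0,0,0]]]'; python3 -m creep '[[1,[0,0,-1],[0,0,0]],[1,[0,0,-1.5],[0,0,0]],[1,[0,0,-1.5],[0,0,0]]]'; 
python3 -c "
from h import *
s=readout.state();print(s['force'],s['ft_torque'])"
```

```text
t: 6.6
eef_pos: [551.0, -64.6, 106.4]
ee_rot: [-1.121, 1.255, -1.107]
force: [-7.3, 0.8, 13.1]
opening: 30.8
t: 6.85
eef_pos: [551.0, -64.6, 106.4]
ee_rot: [-1.121, 1.254, -1.107]
force: [-8.8, 0.5, 14.9]
opening: 30.9
[-8.84588798  0.48594816 14.90076077] [0.36173284 1.67568936 0.08182566]
```

Contact was at about z 106.4. Now release and retreat upward.

```bash
python3 -m creep '[[-1,[0,0,0.5],[0,0,0]],[-1,[0,0,0.5],[0,0,0]],[-1,[0,0,0.5],[0,0,0]],[-1,[0,0,0.5],[0,0,0]],[-1,[0,0,0.5],[0,0,0]],[-1,[0,-2,15],[0,0,0]],[-1,[0,-5,40],[0,0,0]],[-1,[0,-9,75],[-0.06,0,0]],[-1,[0,-9,110],[-0.13,0,0]],[-1,[0,-9,110],[-0.13,0,0]]]'
python3 - <<'E'
from h import *
st=readout.state(); print(st['joint_pos'].round(2),st['force'])
im=vision.grab_frame('wrist'); save(im,'w3.png')
for n,z in (('bubble_mid',130),('level',87),('foot_grip',119)):
  for r in models.place_of('wrist',n): print(n,r['confidence'],px(r['location']),at('wrist',px(r['location']),z,st).round(1))
E
```

```text
t: 7.68
eef_pos: [553.1, -73.4, 223.4]
ee_rot: [-1.215, 1.185, -1.211]
force: [1.4, 1.1, 1.0]
opening: 85.7
[-0.19  0.32  1.52 -0.01  1.29 -0.21] [1.40838183 1.06170699 0.99352725]
bubble_mid 0.79 [280.392 178.416] [550.4 -47.5 130. ]
bubble_mid 0.65 [ 94.192 167.202] [397.9 -37.  130. ]
level 0.84 [110.096 157.416] [389.7 -35.1  87. ]
level 0.55 [277.2   189.084] [547.9 -65.8  87. ]
```

View pics/w3.png

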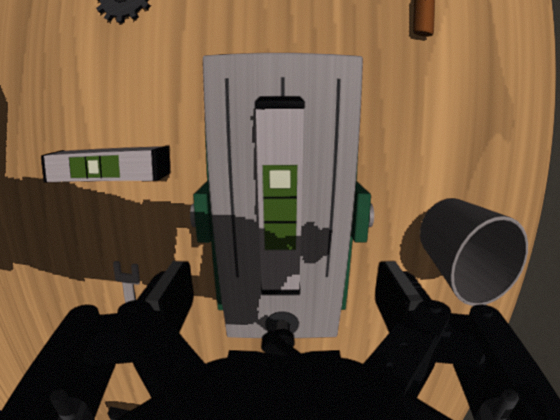

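```bash
python3 -m creep '[[-1,[0,-21,2],[0,0,0.11]],[-1,[0,-42,2],[0,0,0.22]],[-1,[0,-63,2],[0,0,0.33]],[-1,[0,-84,2],[0,0,0.44]],[-1,[0,-105,2],[0,0,0.55]],[-1,[0,-126,2],[0,0,0.66]],[-1,[0,-140,2],[0,0,0.77]],[-1,[0,-150,2],[0,0,0.82]],[-1,[0,-150,2],[0,0,0.82]],[-1,[0,-150,2],[0,0,0.82]]]'
python3 - <<'E'
from h import *
st=readout.state(); print(st['joint_pos'].round(2),st['force'])
im=vision.grab_frame('wrist'); save(im,'w4.png')
for n,z in (('bubble_mid',130),('foot_grip',119)):
  for r in models.place_of('wrist',n): print(n,r['confidence'],px(r['location']),at('wrist',px(r['location']),z,st).round(1))
for r in models.silhouettes('wrist','foot_grip'):
    ys,xs=np.nonzero(r['pixels']); print('sil',r['confidence'],cv2.minAreaRect(np.c_[xs,ys].astype(np.float32)))
E
```

```text
t: 8.72
eef_pos: [550.2, -223.6, 215.9]
ee_rot: [-1.493, 0.578, -0.579]
force: [-0.3, 0.3, 0.1]
opening: 85.4
[-0.45  0.41  1.41 -0.    1.32 -1.28] [-0.26886108  0.32875505  0.06509059]
bubble_mid 0.84 [461.384  65.184] [552.7 -42.8 130. ]
foot_grip 0.61 [288.512 211.302] [ 552.  -220.5  119. ]
sil 0.79 ((288.5, 214.0), (64.0, 29.0), 90.0)
sil 0.23 ((469.4000549316406, 278.7000427246094), (110.46175384521484, 75.13188171386719), 26.56505012512207)
```

View pics/w4.png

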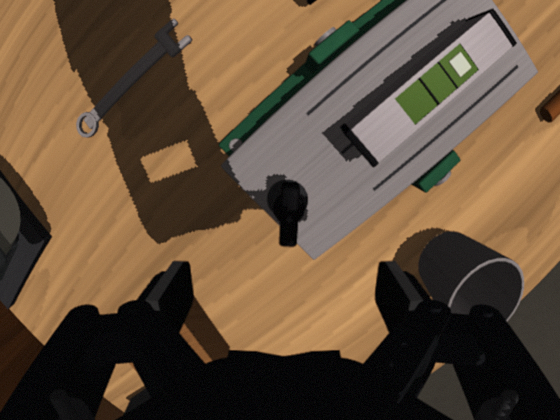

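The bar hangs upright in the view at (289,212), so it lies along tool x and the jaws straddle it. I descend and grip it.

```bash
python3 -m creep '[[-1,[2,1.5,-35],[0,0,0]],[-1,[2,1.5,-70],[0,0,0]],[-1,[2,1.5,-95],[0,0,0]],[-1,[2,1.5,-107],[0,0,0]],[-1,[2,1.5,-111],[0,0,0]],[-1,[2,1.5,-111],[0,0,0]],[1,[2,1.5,-111],[0,0,0]],[1,[2,1.5,-111],[0,0,0]],[1,[2,1.5,-111],[0,0,0]],[1,[2,1.5,-111],[0,0,0]],[1,[2,1.5,-111],[0,0,0]],[1,[2,1.5,-111],[0,0,0]],[1,[2,1.5,-111],[0,0,0]],[1,[2,1.5,-111],[0,0,0]],[1,[2,1.5,-111],[0,0,0]],[1,[2,1.5,-111],[0,0,0]]]'
```

```text
t: 10.25
eef_pos: [553.5, -221.5, 107.6]
ee_rot: [-1.493, 0.573, -0.581]
force: [0.4, 1.0, 10.1]
opening: 12.8
```

```bash
python3 -m creep '[[1,[0,0,0],[0,0,-0.1]],[1,[0,0,0],[0,0,-0.2]],[1,[0,0,0],[0,0,-0.3]],[1,[0,0,0],[0,0,-0.4]],[1,[0,0,0],[0,0,-0.5]],[1,[0,0,0],[0,0,-0.6]],[1,[0,0,0],[0,0,-0.7]],[1,[0,0,0],[0,0,-0.8]],[1,[0,0,0],[0,0,-0.9]],[1,[0,0,0],[0,0,-1]],[1,[0,0,0],[0,0,-1.1]],[1,[0,0,0],[0,0,-1.2]],[1,[0,0,0],[0,0,-1.3]],[1,[0,0,0],[0,0,-1.4]],[1,[0,0,0],[0,0,-1.5]],[1,[0,0,0],[0,0,-1.6]],[1,[0,0,0],[0,0,-1.7]],[1,[0,0,0],[0,0,-1.8]],[1,[0,0,0],[0,0,-1.9]],[1,[0,0,0],[0,0,-2]]]'
python3 - <<'E'
from h import *
st=readout.state(); print(st['joint_pos'].round(2),st['force'],st['ft_torque'])
im=vision.grab_frame('wrist'); save(im,'w5.png')
for n,z in (('bubble_mid',130),('foot_grip',119)):
  for r in models.place_of('wrist',n): print(n,r['confidence'],px(r['location']),at('wrist',px(r['location']),z,st).round(1))
E
```

```text
t: 11.92
eef_pos: [555.2, -221.9, 107.8]
ee_rot: [-0.406, 1.997, -2.007]
force: [18.9, -6.7, -9.4]
opening: 12.8
[-0.44  0.53  1.5  -0.    1.11  0.73] [18.92339835 -6.69522676 -9.43429117] [-0.68601726 -2.47070045  0.24447457]
bubble_mid 0.66 [ 48.776 343.812] [ 455.1 -109.4  130. ]
foot_grip 0.57 [286.496 280.98 ] [ 553.7 -222.7  119. ]
```

View pics/w5.png

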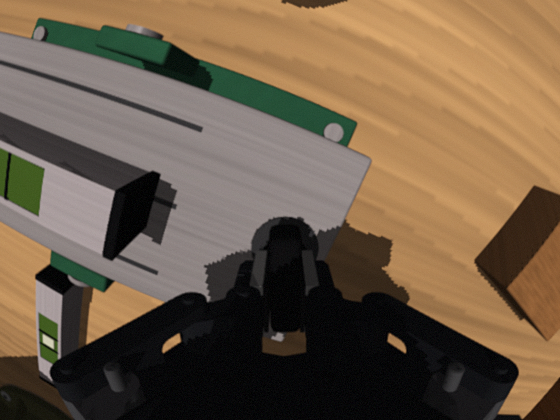

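```bash
python3 -m creep '[[1,[-1,0,0],[0,0,-0.1]],[1,[-2,0,0],[0,0,-0.2]],[1,[-2,0,0],[0,0,-0.3]],[1,[-2,0,0],[0,0,-0.4]],[1,[-2,0,0],[0,0,-0.4]],[-1,[-2,0,0],[0,0,-0.4]],[-1,[-2,0,0],[0,0,-0.4]],[-1,[-2,0,0],[0,0,-0.4]],[-1,[-2,0,0],[0,0,-0.4]],[-1,[-2,0,20],[0,0,-0.4]],[-1,[-2,0,55],[0,0,-0.4]],[-1,[-2,0,90],[0,0,-0.4]],[-1,[-15,30,105],[0,0,-0.4]],[-1,[-30,60,105],[0,0,-0.4]],[-1,[-45,90,105],[0,0,-0.4]],[-1,[-60,120,105],[0,0,-0.4]],[-1,[-75,157,105],[0,0,-0.4]],[-1,[-75,157,105],[0,0,-0.4]],[-1,[-75,157,105],[0,0,-0.4]]]'
cat > bub.py <<'E'
from h import *
import sys
st=readout.state(); print(st['joint_pos'].round(2),st['force'].round(1))
im=vision.grab_frame('wrist')
b=[r for r in models.place_of('wrist','bubble_mid')]
for r in b: print(r['confidence'],px(r['location']),at('wrist',px(r['location']),129,st).round(1))
x,y=[px(r['location']) for r in b if np.hypot(*(at('wrist',px(r['location']),129,st)[:2]-[551,-65]))<60][0].astype(int)
c=im[max(0,y-60):y+60,max(0,x-80):x+80]; print('crop origin',max(0,x-80),max(0,y-60))
save(cv2.resize(c,(c.shape[1]*5,c.shape[0]*5)),sys.argv[1])
E
python3 bub.py b1.png
```

```text
t: 13.65
eef_pos: [480.0, -63.8, 213.5]
ee_rot: [-0.006, 2.214, -2.224]
force: [0.9, -1.0, -0.3]
opening: 85.2
[-0.21  0.17  1.73 -0.    1.25  1.36] [ 0.9 -1.  -0.3]
0.63 [283.696 116.088] [550.8 -63.  129. ]
0.59 [269.584 312.9  ] [394.1 -52.1 129. ]
crop origin 203 56
```

View pics/b1.png

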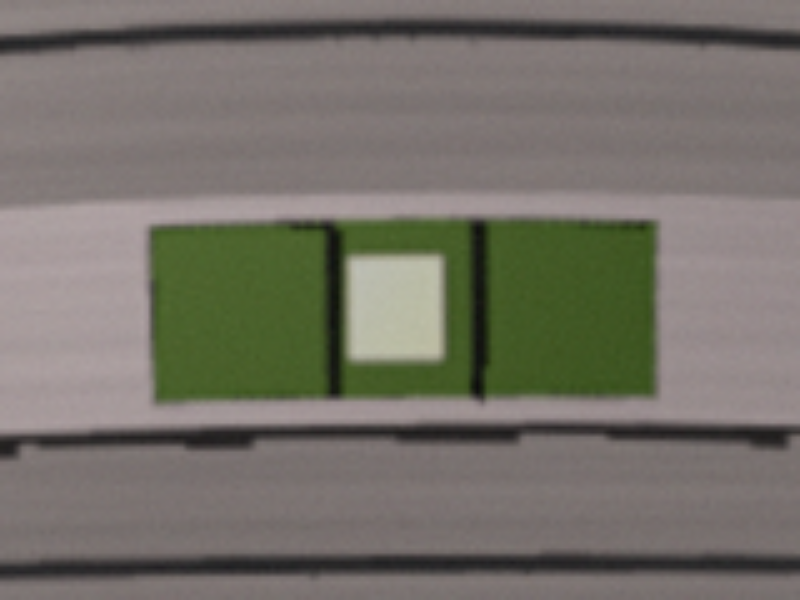

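The bubble stands between the lines. The lines are at crop columns 334 and 480 and the bubble's middle is at 396, so it is about 1.5 mm off centre, inside the 3 mm. Next: shut the gripper and press on the top near the +y end, so the bubble stays in view.

```bash
python3 -m creep '[[1,[20,12,0],[0,0,0]],[1,[40,24,0],[0,0,0]],[1,[55,34,0],[0,0,0]],[1,[70,44,0],[0,0,0]],[1,[70,44,0],[0,0,0]],[1,[70,44,0],[0,0,0]],[1,[70,44,-30],[0,0,0]],[1,[70,44,-55],[0,0,0]],[1,[70,44,-68],[0,0,0]],[1,[70,44,-73],[0,0,0]],[1,[70,44,-73],[0,0,0]],[1,[70,44,-73],[0,0,0]]]'
cat > num.py <<'E'
from h import *
st=readout.state(); print('F',st['force'].round(2),'M',st['ft_torque'].round(2))
im=vision.grab_frame('wrist').astype(int)
r,g,b=im[...,0],im[...,1],im[...,2]
gr=((g>r*1.3)&(g>b*1.4)&(g>50)).astype(np.uint8)
n,l,s,c=cv2.connectedComponentsWithStats(cv2.morphologyEx(gr,cv2.MORPH_CLOSE,np.ones((25,25),np.uint8)))
for i in range(1,n):
    if s[i,4]>300: print('green',s[i],c[i].round(1))
for q in models.place_of('wrist','bubble_mid'): p=px(q['location']); print(q['confidence'],p,at('wrist',p,129,st).round(1))
np.save('im.npy',im)
E
python3 num.py
```

```text
t: 14.75
eef_pos: [550.8, -22.0, 141.0]
ee_rot: [-0.002, 2.215, -2.226]
force: [0.8, -0.4, 1.1]
opening: 0.3
F [ 0.85 -0.44  1.14] M [-0.01 -0.01  0.01]
green [ 195   97  315   38 7012] [346.8 113.5]
green [385 234  39  18 451] [408.2 241.6]
0.65 [364.28 252.42] [552.3 -63.9 129. ]
```

```bash
python3 -m creep '[[1,[0,0,-4],[0,0,0]],[1,[0,0,-7],[0,0,0]],[1,[0,0,-8],[0,0,0]],[1,[0,0,-8],[0,0,0]]]'; python3 -m creep '[[1,[0,0,-1],[0,0,0]],[1,[0,0,-1],[0,0,0]],[1,[0,0,-1],[0,0,0]]]'; python3 -m creep '[[1,[0,0,-1],[0,0,0]],[1,[0,0,-1],[0,0,0]],[1,[0,0,-1],[0,0,0]]]'
```

```text
t: 15.18
eef_pos: [551.0, -21.7, 133.2]
ee_rot: [-0.002, 2.214, -2.225]
force: [0.7, 0.3, -0.2]
opening: 0.0
t: 15.43
eef_pos: [550.9, -21.7, 132.1]
ee_rot: [-0.002, 2.214, -2.225]
force: [-0.0, 0.1, -0.2]
opening: 0.0
t: 15.68
eef_pos: [550.9, -21.7, 131.1]
ee_rot: [-0.002, 2.214, -2.225]
force: [0.3, -0.1, 0.4]
opening: 0.2
```

```bash
python3 -m creep '[[1,[0,0,-1],[0,0,0]],[1,[0,0,-1],[0,0,0]],[1,[0,0,-1],[0,0,0]]]'; python3 -m creep '[[1,[0,0,-0.7],[0,0,0]],[1,[0,0,-0.7],[0,0,0]],[1,[0,0,-0.7],[0,0,0]]]'
```

```text
t: 15.93
eef_pos: [551.1, -21.7, 130.4]
ee_rot: [-0.002, 2.214, -2.225]
force: [-0.6, -0.2, 4.3]
opening: 0.1
t: 16.18
eef_pos: [551.2, -21.6, 130.3]
ee_rot: [-0.001, 2.214, -2.225]
force: [-2.7, 0.1, 8.4]
opening: -0.1
```

```bash
python3 -m creep '[[1,[0,0,-1.1],[0,0,0]],[1,[0,0,-1.1],[0,0,0]],[1,[0,0,-1.1],[0,0,0]],[1,[0,0,-1.1],[0,0,0]]]'; python3 num.py; python3 - <<'E'
import numpy as np,cv2
im=np.load('im.npy').astype(np.uint8)[190:350,240:460]
cv2.imwrite('pics/fin.png',cv2.resize(im,(800,582),interpolation=cv2.INTER_CUBIC)[:,:,::-1])
E
```

```text
t: 16.52
eef_pos: [551.4, -21.6, 130.3]
ee_rot: [0.0, 2.213, -2.224]
force: [-5.6, 0.6, 12.7]
opening: -0.4
F [-5.65  0.64 12.75] M [0.14 0.92 0.02]
green [ 192   98  324   40 7611] [348.6 114.6]
green [391 242  41  20 522] [415.6 250.3]
0.94 [367.92  263.088] [551.8 -63.  129. ]
```

View pics/fin.png

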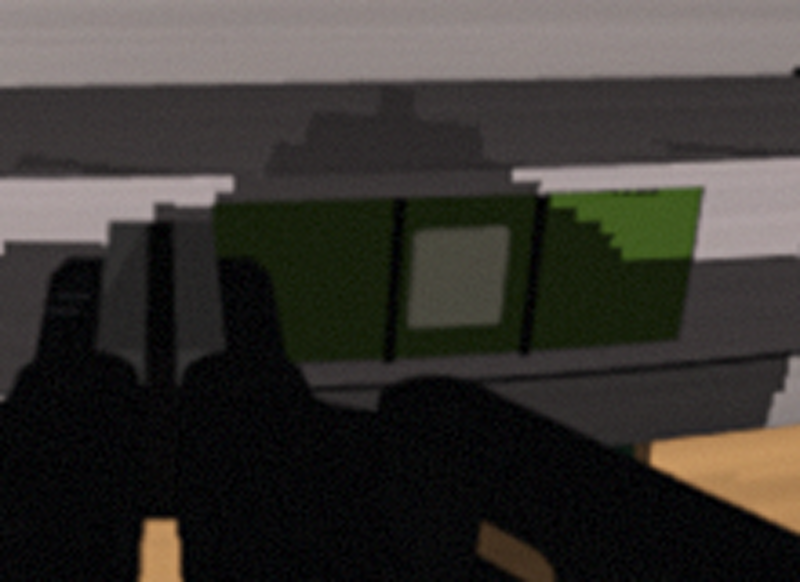

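```bash
python3 -m creep '[[1,[-0.5,0,-1.1],[0,0,0]],[1,[-0.5,0,-1.1],[0,0,0]],[1,[-0.5,0,-1.1],[0,0,0]],[1,[-0.5,0,-1.1],[0,0,0]],[1,[-0.5,0,-1.1],[0,0,0]],[1,[-0.5,0,-1.1],[0,0,0]]]'; python3 num.py
```

```text
t: 17.12
eef_pos: [551.2, -21.6, 130.3]
ee_rot: [0.002, 2.212, -2.224]
force: [-3.8, 0.2, 10.6]
opening: 0.1
F [-3.78  0.15 10.63] M [0.15 0.72 0.01]
green [ 192   98  324   40 7571] [348.6 114.5]
green [391 242  41  19 531] [415.2 250.2]
0.91 [368.312 265.986] [550.  -63.4 129. ]
```

```bash
python3 -m creep '[[1,[-0.3,0,-1.3],[0,0,0]],[1,[-0.3,0,-1.3],[0,0,0]],[1,[-0.3,0,-1.3],[0,0,0]],[1,[-0.3,0,-1.3],[0,0,0]],[1,[-0.3,0,-1.3],[0,0,0]],[1,[-0.3,0,-1.3],[0,0,0]],[1,[-0.3,0,-1.3],[0,0,0]],[1,[-0.3,0,-1.3],[0,0,0]]]'; for i in 1 2 3; do python3 num.py; done
```

```text
t: 17.88
eef_pos: [551.3, -21.6, 130.2]
ee_rot: [0.003, 2.211, -2.223]
force: [-4.7, 1.5, 14.2]
opening: -0.2
F [-4.75  1.45 14.17] M [ 0.17  0.87 -0.09]
green [ 192   98  324   40 7524] [348.5 114.8]
green [391 242  41  19 552] [414.7 250.4]
0.65 [371.112 264.18 ] [551.  -64.7 129. ]
F [-3.82  1.5  15.05] M [0.13 0.85 0.02]
green [ 192   98  324   40 7503] [348.7 114.7]
green [391 242  41  19 552] [414.7 250.3]
0.83 [368.088 266.91 ] [549.5 -63.3 129. ]
F [-4.5  -0.11 13.43] M [0.18 0.88 0.01]
green [ 192   98  324   40 7543] [348.5 114.8]
green [391 242  41  19 553] [414.7 250.4]
0.65 [367.696 264.894] [550.7 -63.  129. ]
```

Noise is about ±1 N and the mean about 14 N, so I ease off slightly to sit mid-range.

```bash
python3 -m creep '[[1,[-0.3,0,-1.15],[0,0,0]],[1,[-0.3,0,-1.15],[0,0,0]],[1,[-0.3,0,-1.15],[0,0,0]],[1,[-0.3,0,-1.15],[0,0,0]],[1,[-0.3,0,-1.15],[0,0,0]],[1,[-0.3,0,-1.15],[0,0,0]],[1,[-0.3,0,-1.15],[0,0,0]],[1,[-0.3,0,-1.15],[0,0,0]]]'; for i in 1 2 3 4 5; do python3 num.py|grep F; done
```

```text
t: 18.85
eef_pos: [551.3, -21.6, 130.2]
ee_rot: [0.005, 2.21, -2.222]
force: [-4.7, 0.3, 13.0]
opening: -0.0
F [-4.71  0.32 12.98] M [0.12 0.89 0.  ]
F [-4.72  1.17 13.8 ] M [0.15 0.87 0.04]
F [-5.79  1.23 13.24] M [ 0.11  0.92 -0.02]
F [-5.5   0.66 13.99] M [ 0.11  0.85 -0.03]
F [-4.33  0.2  13.52] M [0.16 0.83 0.03]
```

```bash
python3 -c "
from cell import arm; print(arm.sign_off())"
```

```text
the job is handed in; nothing more can be done
None
```

The job is handed in: the bubble stood between the lines and the arm was still pressing on the level at about 13.5 N. The clock read about 19 s of the 72 s allowed.

- **Placing:** I took the leftmost of the two levels, laid it lengthwise on the clear part of the plate and let go.
- **Levelling:** I turned the knob about 2.4 rad clockwise and let go of it. The bubble then stood about 1.5 mm from the middle; the limit is 3 mm.
- **Pressing:** The shut fingers press on the top of the level about 40 mm from its middle, towards the +y end, so that the bubble stayed in view.

**Last checks:**
- **Force:** The last five readings were 13.0 to 14.0 N downward, with 4 to 6 N sideways. An earlier setting touched 15 N, so I eased off a little.
- **Bubble:** In the last picture it was between the lines, about 0.8 mm off the middle. That is a shallower view than the 1.5 mm one, so the two do not quite agree. I did not view another picture after the final force adjustment.
- **Bystanders:** The arm touched none of them as far as I could tell, but I took no final overview picture to confirm it.

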